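# Set the cam of the pendulum-rod lock box and jam its nut

## Task

On the brass cam lock box, turn the camshaft by the flat tang on its end until the tang lies in line with the two cast index ribs, then run the hexagon jam nut down its threaded bush until it bears on the spring washer and nip it up to about 0.5 N m (some 15 degrees past the point where it bites), so that the cam is locked on its mark. Do not overtighten the nut or press hard on the boss, leave the tang in line, let go at the end, and leave the other parts on the counter alone.

Things in the scene. Friction and masses are not known exactly. Their poses are not given: they have to be found in the camera images.
- lockbox: cast brass cam lock box fixed to the counter: flange 150 (x) x 96 (y) x 10 mm, housing 104 x 90 mm, deck 50 mm above the counter. Two index ribs 5 mm wide, 6 mm high lie on the deck along the box's x axis, 25 to 47 mm either side of the shaft. A 10 mm pendulum rod passes through along y, 29 mm up, out to y = -110 and +146 mm. Origin: centre of the underside, on the shaft axis; z up
- boss: round brass boss, 50 mm wide, on the deck, with a spring washer 40 mm wide and 3 to 5 mm high lying on it (its height differs and is not known). Origin: centre of its flat top, 60 mm above the counter, on the shaft axis. Out of its middle rises the fixed bush, 24 mm wide, 29 mm high, threaded outside (right-hand, 3 mm pitch) and split lengthwise, and through it the camshaft
- tang (a point): centre of the flat steel tang on the upper end of the upright camshaft: 16 mm long (its x axis), 10 mm thick (y), 18 mm high, from 35 to 53 mm above the boss top, 6 mm above the bush. It takes about 0.22 N m to turn, stays where it is left, and does not turn the nut. At the start its x axis is 0.5 to 1.2 rad anticlockwise (seen from above) of the box's x axis
- camshaft (a joint): turn of the camshaft in rad, 0 with the tang in line with the index ribs, growing clockwise seen from above; it starts between -1.2 and -0.5 and has stops at -1.5 and 0.6
- nut: dark steel hexagon jam nut on the bush above the washer: 36 mm across flats, 41.6 mm across corners, 16 mm high. Origin: its centre; z up; its x axis is square to one pair of flats, the other pairs follow every 60 degrees. Clockwise from above runs it down, 0.48 mm per rad; it bears on the washer after 0.6 to 3.0 rad, with its centre 11 to 13 mm above the boss top
- nut_top (a point): centre of the nut's upper face, 8 mm above its centre. How the nut feels: it runs with 0.06 N m; when it bites on the washer the torque jumps to 0.35 N m, then climbs by 0.6 N m per further rad. Under 0.44 N m (0.15 rad past the bite) it is not tight, 0.5 N m (0.25 rad) is right, over 0.78 N m (0.72 rad) it is overtightened. It stays tight when let go
- counterweight: loose chromed pear-shaped counterweight, 42 mm wide, 46 mm high, 0.25 kg; leave it alone
- case_back: loose dark mahogany case back lying flat, 190 x 115 x 11 mm; leave it alone
- turntable_base: loose white ceramic turntable base, 164 mm wide, 36 mm high, 1.6 kg; leave it alone

How it is judged:
By the outcome, as a careful person would: the job done as asked, in the order asked, and still so for the second after the job is handed in, with the robot touching nothing.
It also fails if it takes over 72 s, if anything falls off the work surface, if the arm or the gripper's body presses on something with over 40 N, if the wrist force passes 120 N, or if a joint passes its speed limit or range.

## Robot

A 7-joint arm with a two-finger parallel gripper is mounted at the origin on the work surface. World frame = base frame: x ahead of the robot, y to its left, z up, the work surface at z = 0. Lengths are in m, angles in rad, forces in N, time in s.
With the tool pointing down it reaches from about 0.4 to 0.85 m from the base axis. Payload 10.4 kg.
Tool frame: the origin (TCP) lies at the very end of the fingers, on their centre line; the grasp point (between the pads) lies 19 mm behind it; z points along the fingers, y is the line along which they close (so a half turn about z gives the same grasp; the last joint's range is limited). The gripper opens to 87 mm and grips with 3 to 60 N. Pads are 19 mm wide; open, the fingers measure 117 mm over their backs; the gripper's body (75 mm by 190 mm) begins 51 mm behind the grasp point.
Start: joints at [1.304, 0.332, -0.065, 1.46, 0.022, 1.35, -0.088], TCP at [0.151, -0.607, 0.223] pointing down, gripper open.
Joint ranges: [-2.6, 2.6], [-0.5, 2.12], [-1.47, 1.34], [0.16, 2.42], [-1.27, 4.41], [0.06, 2.06], [-2.6, 2.6]. Speed limits (rad/s): [2.22, 2.22, 2.79, 2.79, 3.14, 3.14, 3.14].

## Interface

Orientations are given as a unit quaternion [x, y, z, w].
In Python, from workcell import ctrl gives the robot as it stands.
- The arm moves only by the shell command python3 -m crank 'ROWS' [FORCE]. ROWS is JSON, a list of rows, each a list of 3 entries, a list of its own where there are three numbers: the closure, from 0 (fully open) to 1 (shut), then the shift along the tool's x, y, z in mm, then the turn about the tool's z in rad. A call has 1 to 5 rows; each row shifts and turns the commanded pose from where the row before left it, along the tool's axes as they then stand; what a row does not reach is not made up. A row lasts 1/12 s, in which the tool goes at most 41.7 mm and 7.16 degrees, less where a joint would pass 70% of its speed; a pose out of reach is approached as far as the arm can. A call with a gripper value outside its range is refused whole. The fingers move at their own pace and stop on an object; FORCE is the grip in N (left out, the last holds). Time passes only in rows, so rows that do not move let the fingers close. It gives the time, the measured TCP pose, the force, the opening and the grip force at its end, in the units of the state.
- ctrl.get_state(): the state, without advancing time (a new reading comes with each control period).
- ctrl.read_camera(name): name is "scene" or "top" or "wrist"; returns the picture (420x560x3 uint8, red, green, blue); there is no depth.
- ctrl.camera_params(name): a dict with "vfov" (degrees; the focal length in pixels is half the picture's height over the tangent of half this angle, whatever the lens; pixels are square), "cx", "cy" (the principal point, pixels), "position" and "attitude" of the camera in the world. Camera axes: x right, y up, looking along -z (the intrinsics and any distortion apply to the point x, -y, -z); pixel columns grow to the right and rows downward; lengths in m; the calibration is good to about 2 mm. A picture is of the moment at which its call begins: read the wrist's pose just before it. camera_params takes no time and is no camera call; for the wrist camera it gives the pose at the moment of the call.
- ctrl.job_done(): hands the job in; it is judged then, once.
The state is a dict: "time": time; "joints": joint angles; "dq": joint speeds; "joint_torque": joint torques, N m; "position": TCP position; "eef_rot": TCP orientation; "wrist_force": force on the tool from outside, world axes, zero at the start; "torque": the same for the moment, N m; "grip_width": finger opening in m; "grasp_force": force on a finger pad.
Only numpy, scipy, OpenCV 4.12 (cv2) and the standard library are available. Lean on these libraries where they do the work, as an engineer would, in place of code of your own. Each camera call takes 0.05 s, during which the arm holds its last target. There are 200 camera calls.

## Working session

There is one attempt and no reset: what is moved stays moved. The work goes in short steps, Python scripts to look and compute and a shell command to move; the robot and the scene stay as the last step left them, time stands still between calls to the robot, and variables do not carry over. Pictures are saved under pics/ and viewed, at most 10 in all, crops included, and the job is handed in when it is done.

```bash
mkdir -p pics; ls
python3 - <<'E'
from workcell import ctrl
import cv2,numpy as np
s=ctrl.get_state();print(s)
for n in("scene","top","wrist"):
    print(n,ctrl.camera_params(n))
a=ctrl.read_camera("scene");b=ctrl.read_camera("top")
cv2.imwrite("pics/scene.png",a[...,::-1]);cv2.imwrite("pics/top.png",b[...,::-1])
E
```

```text
pics
{'time': 0.0, 'joints': array([ 1.30436416,  0.33286533, -0.06468448,  1.4609332 ,  0.02161582,
        1.34993148, -0.08850521]), 'dq': array([ 1.74641088e-04, -9.27696104e-04,  3.54559068e-04,  5.91863188e-04,
       -5.70274730e-05, -2.78418197e-04, -5.51093895e-05]), 'joint_torque': array([-1.63628938e-04, -6.23260689e+01,  2.46443687e-02, -3.89908791e+01,
       -6.14030496e-02,  3.96119140e-02,  1.91668914e-04]), 'position': array([ 0.15077328, -0.60613462,  0.22176189]), 'eef_rot': array([ 9.92576908e-01,  1.21616454e-01, -1.31500233e-04, -7.08632034e-04]), 'wrist_force': array([ 0.05253719,  0.1317528 , -0.41745695]), 'torque': array([ 0.03885222, -0.00118292,  0.00338659]), 'grasp_force': 0.0, 'grip_width': 0.08704192040251861}
scene {'vfov': 42.724066809300446, 'cx': 282.5612746976391, 'cy': 207.94890341230624, 'position': array([ 1.64696795, -0.13830673,  0.9818728 ]), 'attitude': array([0.3344949 , 0.28881636, 0.60131403, 0.66567238])}
top {'vfov': 48.63079500799828, 'cx': 282.1121131485878, 'cy': 216.42474297427603, 'position': array([0.39914207, 0.02679266, 1.33255517]), 'attitude': array([ 0.01881751, -0.0410121 , -0.69654952,  0.71608845])}
wrist {'vfov': 68.55804306313445, 'cx': 281.1648727399699, 'cy': 211.521590447896, 'position': array([ 0.23258845, -0.58600121,  0.38303807]), 'attitude': array([-0.12044869,  0.09484243, -0.60846667,  0.77863042])}
```

View pics/top.png

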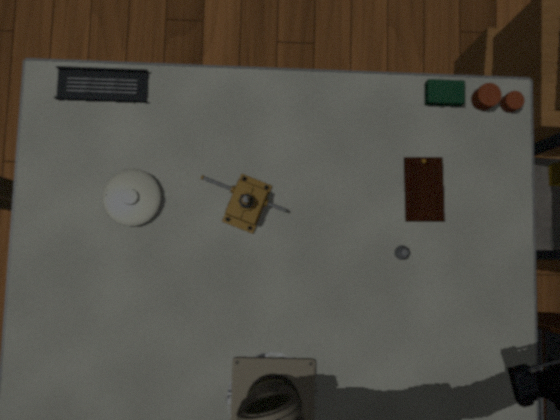

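View pics/scene.png

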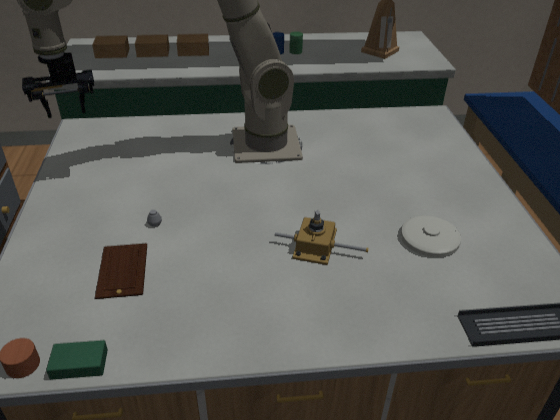

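The top picture shows the box at about (248,201) with its rod from (203,178) to (290,211). The long rod end points up-left, which is world +y. The other parts are well clear.

```bash
cat > h.py <<'E'
from workcell import ctrl
import numpy as np,cv2
from scipy.spatial.transform import Rotation as R
def K(p):
    f=210/np.tan(np.radians(p["vfov"])/2); return f
def proj(p,X):
    c=R.from_quat(p["attitude"]).inv().apply(np.atleast_2d(X)-p["position"])
    f=K(p); return np.c_[p["cx"]+f*c[:,0]/-c[:,2],p["cy"]+f*c[:,1]/c[:,2]]
def ray(p,u,v,z):
    f=K(p); d=R.from_quat(p["attitude"]).apply([(u-p["cx"])/f,-(v-p["cy"])/f,-1])
    return p["position"]+d*(z-p["position"][2])/d[2]
def to_tool(s,X):   # world displacement in tool axes, mm
    return R.from_quat(s["eef_rot"]).inv().apply(np.array(X)-s["position"])*1000
E
python3 - <<'E'
from h import *
p=ctrl.camera_params("top");print({k for k in p})
t=ray(p,248,201,.11);print(t)
a=ray(p,203,178,.029);b=ray(p,290,211,.029);print(a,b,np.linalg.norm(a-b),np.degrees(np.arctan2(*(a-b)[1::-1])))
m=b+(a-b)*110/256;print(m)
s=ctrl.get_state();print(R.from_quat(s["eef_rot"]).as_matrix())
w=ctrl.camera_params("wrist");r=R.from_quat(s["eef_rot"]).inv()
print("cam in tool",r.apply(w["position"]-s["position"]),r.apply(R.from_quat(w["attitude"]).apply([0,0,-1])))
print(to_tool(s,[m[0],m[1],.25]))
E
```

```text
{'cx', 'cy', 'attitude', 'position', 'vfov'}
[0.54169383 0.0809601  0.11      ]
[0.61256736 0.21328394 0.029     ] [ 0.52632974 -0.03456178  0.029     ] 0.26242033462021147 70.81472105615406
[0.56338497 0.07193443 0.029     ]
[[ 9.70423377e-01  2.41409054e-01 -3.70822206e-04]
 [ 2.41409329e-01 -9.70422636e-01  1.20120550e-03]
 [-6.98723792e-05 -1.25519784e-03 -9.99999210e-01]]
cam in tool [ 8.42641340e-02 -1.71279702e-05 -1.61286222e-01] [-3.02910756e-01  3.31752130e-04  9.53018868e-01]
[ 564.11633792 -558.48943807  -27.48951389]
```

```bash
python3 -m crank '[[0,[40,0,0],0],[0,[40,0,0],0],[0,[40,0,0],0],[0,[40,0,0],0],[0,[40,0,0],0]]'
python3 -m crank '[[0,[22,-34,0],0],[0,[22,-34,0],0],[0,[22,-34,0],0],[0,[22,-34,0],0],[0,[22,-34,0],0]]'
python3 -m crank '[[0,[22,-34,0],0],[0,[22,-34,0],0],[0,[22,-34,0],0],[0,[22,-34,0],0],[0,[22,-34,0],0]]'
python3 - <<'E'
from h import *
s=ctrl.get_state();print(to_tool(s,[.552,.076,.25]))
E
```

```text
time: 0.52
position: [0.3465, -0.5574, 0.2223]
eef_rot: [0.993, 0.121, -0.0, -0.0]
wrist_force: [0.0, -0.5, -0.7]
grip_width: 0.0869
grasp_force: 0.0
time: 0.93
position: [0.4108, -0.3647, 0.2221]
eef_rot: [0.993, 0.122, -0.0, -0.0]
wrist_force: [0.8, 0.2, 0.0]
grip_width: 0.0869
grasp_force: 0.0
time: 1.35
position: [0.4764, -0.1733, 0.2224]
eef_rot: [0.993, 0.122, -0.0, 0.0]
wrist_force: [0.9, 0.2, -0.2]
grip_width: 0.0872
grasp_force: 0.0
[ 133.48957168 -223.64570167  -27.64846717]
```

```bash
python3 -m crank '[[0,[22,-37,0],0],[0,[22,-37,0],0],[0,[22,-37,0],0],[0,[22,-37,0],0],[0,[22,-37,0],0]]'
python3 -m crank '[[0,[20,-37,-20],0],[0,[0,0,-10],0],[0,[0,0,0],0],[0,[0,0,0],0]]'
python3 - <<'E'
from h import *
s=ctrl.get_state();p=ctrl.camera_params("wrist");a=ctrl.read_camera("wrist")
np.save("w1.npy",dict(p=p,s=s),allow_pickle=True)
cv2.imwrite("pics/w1raw.png",a[...,::-1])
cv2.imwrite("pics/w1.png",cv2.resize(a[...,::-1],(800,600),interpolation=cv2.INTER_CUBIC))
print(s["time"],s["position"],s["joints"],s["torque"])
E
```

```text
time: 1.77
position: [0.5365, 0.0262, 0.2225]
eef_rot: [0.993, 0.121, 0.0, 0.0]
wrist_force: [1.7, -1.0, -0.3]
grip_width: 0.0872
grasp_force: 0.0
time: 2.1
position: [0.5459, 0.0603, 0.2502]
eef_rot: [0.993, 0.122, 0.0, 0.0]
wrist_force: [-0.2, -0.6, -0.7]
grip_width: 0.0869
grasp_force: 0.0
2.1 [0.54594918 0.06025271 0.25018711] [ 0.34537756  0.20326325 -0.61578307  1.59587232  0.1195244   1.38040985
 -1.61044105] [-0.09208675 -0.01849354  0.02460402]
```

View pics/w1.png

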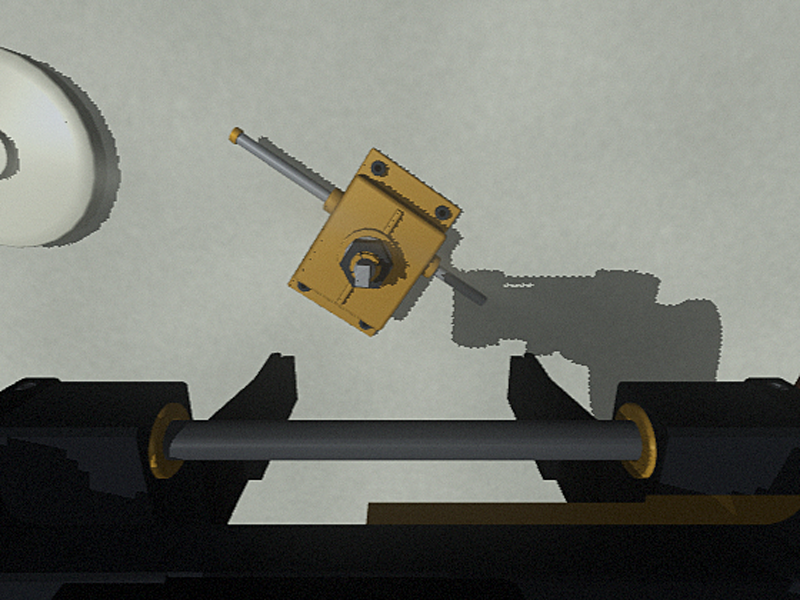

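Run:
```python
import cv2
a=cv2.imread("pics/w1raw.png")[95:240,190:350]
cv2.imwrite("pics/w1c.png",cv2.resize(a,None,fx=4,fy=4,interpolation=cv2.INTER_CUBIC)*1)
```

```text
(no output)
```

View pics/w1c.png

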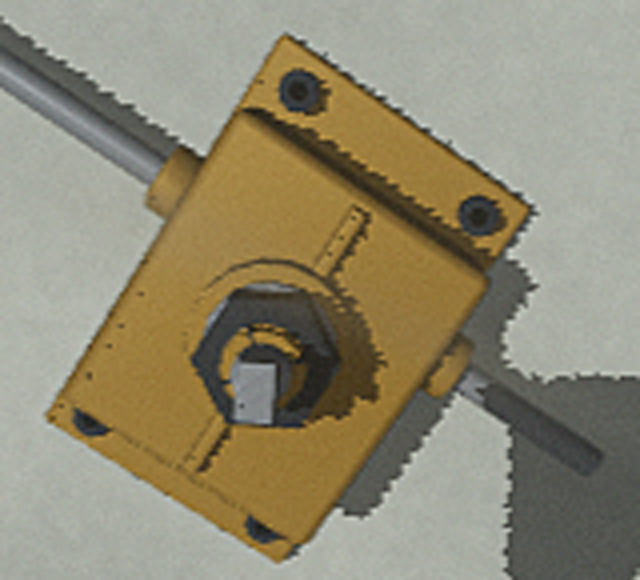

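```bash
cat > fit.py <<'E'
from h import *
from scipy.optimize import least_squares
d=np.load("w1.npy",allow_pickle=True).item();p=d["p"]
c=lambda *q:[(x/4+190,y/4+95) for x,y in q]
X=np.array([[75,48,10],[75,-48,10],[-75,48,10],[-75,-48,10],[0,146,29],[47,0,56],[-47,0,56]])/1e3
U=np.array(c((287,37),(530,210),(48,415),(280,560))+[(166,94.5)]+c((358,210),(197,467)))
def W(q,X): return R.from_euler("z",q[2]).apply(X)+[q[0],q[1],0]
r=least_squares(lambda q:(proj(p,W(q,X))-U).ravel(),[.55,.075,-.33]);q=r.x
E
python3 - <<'E'
from fit import *
print(q,np.degrees(q[2]),r.fun.round(1))
im=cv2.imread("pics/w1raw.png")
# candidate tang angles
g=cv2.cvtColor(im,cv2.COLOR_BGR2HSV).astype(int)
m=((g[...,1]<60)&(g[...,2]>95)).astype(np.uint8)
m[:, :235]=0;m[:,265:]=0;m[:180]=0;m[205:]=0
print(g[184:206,244:262,2]);
ys,xs=np.nonzero(m);print(len(xs),xs.mean(),ys.mean())
for h in(.095,.113): print(proj(p,[q[0],q[1],h]))
E
```

```text
[ 0.54974356  0.08719361 -0.40352725] -23.120408572925058 [ 4.3 -3.2  3.9  1.4 -1.9 -3.3 -2.   0.5 -6.2  6.5  4.2 -0.1 -2.6 -1.4]
[[ 63 108 171 154 155 100  43  50  57  53  53  54  55  53  56  54  55  49]
 [ 61 106 164 156 136 116  83  75  62  60  53  42  37  41  45  55  59  57]
 [ 87 149 161 152 123 135 154 161 156 153 154 155 149 152 127  47  62  65]
 [ 88 145 163 146 142 140 146 139 141 144 144 146 145 142 121  39  62  62]
 [ 75 127 163 143 141 127 140 142 142 140 145 140 130 139 116  42  61  70]
 [ 53 109 161 127 135 136 145 139 141 137 134 136 139 139 113  40  70  68]
 [ 57  42  49  85 145 143 147 150 137 136 135 136 137 138 110  43  68  68]
 [ 55  63 117 167 147 159 143 133 136 136 138 135 145 141 115  45  67  65]
 [ 53  61 120 164 146 160 134 137 138 141 142 136 141 138 109  43  69  66]
 [ 61  56  69 129 160 140 142 138 138 139 138 135 137 136 106  53  60  73]
 [ 59  58  55  69 113 145 141 143 140 137 134 136 141 135  96  53  75  84]
 [ 58  63  57  47  85 154 147 140 135 132 136 137 139 127  66  60  83  71]
 [ 60  58  53  51  88 128  77 138 142 135 138 140 140 125  68  65  74  50]
 [ 81  55  58  46  90 145 135 137 138 137 136 135 146 132  60  43  59  51]
 [129  88  53  59  96 145 141 139 138 138 139 132 143 134  62  47  70  60]
 [176 150  51  58 105 154 144 142 137 139 137 138 144 128  52  56  55  57]
 [166 139  74  53  63  92 105 108 114 126 147 152 160 134  53  50  57  58]
 [156 157 126  89 122 125 125 121 103  83  81  70  49  63  45  66  52  55]
 [158 138  66 102 169 157 159 158 158 159 159 157 159 165 160 165 147 143]
 [138  88  64 104 168 155 155 151 156 156 156 155 157 155 153 155 160 157]
 [119  54  59 104 160 153 158 153 151 147 149 148 154 149 151 151 152 152]
 [ 64 109 164 158 159 152 154 153 152 150 147 155 151 151 148 151 148 150]]
155 252.9225806451613 192.5225806451613
[[257.01252831 187.47834834]]
[[255.67708374 191.60909403]]
```

Run:
```python
from fit import *
for I in ([0,1,2,3],[0,1,2,3,5,6],[5,6],range(7)):
    I=list(I)
    r=least_squares(lambda q:(proj(p,W(q,X[I]))-U[I]).ravel(),[.55,.075,-.33]);print(I,r.x,r.fun.round(1))
# free height/scale & distortion
def f(v):
    P=dict(p);u=proj(P,W(v[:3],X+[0,0,v[3]]));c=np.array([p["cx"],p["cy"]]);n=(u-c)/K(p)
    return (c+(u-c)*(1+v[4]*(n**2).sum(1))[:,None]-U).ravel()
r=least_squares(f,[.55,.075,-.33,0,0]);print(r.x,r.fun.round(1))
print(p)
s=d["s"];print(s["eef_rot"],s["position"])
```

```text
[0, 1, 2, 3] [ 0.54755336  0.08813244 -0.35691121] [-0.2 -1.8  1.6 -0.2 -1.5  0.8  0.   1.9]
[0, 1, 2, 3, 5, 6] [ 0.54789576  0.08804178 -0.35198993] [-0.4 -2.1  1.6 -0.8 -1.2  0.9  0.4  1.7  1.4  0.  -1.9  1. ]
[5, 6] [ 0.54842009  0.08786668 -0.32388751] [ 0.7 -1.  -0.7  1.2]
[0, 1, 2, 3, 4, 5, 6] [ 0.54974356  0.08719361 -0.40352725] [ 4.3 -3.2  3.9  1.4 -1.9 -3.3 -2.   0.5 -6.2  6.5  4.2 -0.1 -2.6 -1.4]
[ 0.54545637  0.08727388 -0.40273805 -0.02036543  0.16360063] [ 3.9 -1.4  1.2  2.2  0.3 -4.2 -1.7 -2.1 -5.5  6.3  3.1  1.2 -1.2 -3. ]
{'vfov': 68.55804306313445, 'cx': 281.1648727399699, 'cy': 211.521590447896, 'position': array([0.62768593, 0.08067576, 0.41147509]), 'attitude': array([-0.12101417,  0.09408458, -0.60862596,  0.77851018])}
[9.92584503e-01 1.21556342e-01 1.18019986e-05 2.46331002e-04] [0.54594918 0.06025271 0.25018711]
```

```bash
python3 -m crank '[[0,[-20,-13,20],0],[0,[-20,-13,30],0],[0,[0,0,35],0],[0,[0,0,15],0],[0,[0,0,0],0]]'
python3 - <<'E'
from h import *
ctrl.read_camera("wrist")
s=ctrl.get_state();p=ctrl.camera_params("wrist");a=ctrl.read_camera("wrist")
np.save("w2.npy",dict(p=p,s=s),allow_pickle=True)
cv2.imwrite("pics/w2raw.png",a[...,::-1])
print(proj(p,[.548,.088,.06]))
b=a[10:235,130:430,::-1]
cv2.imwrite("pics/w2.png",cv2.resize(b,(800,600),interpolation=cv2.INTER_CUBIC))
E
```

```text
time: 2.57
position: [0.4978, 0.0739, 0.1463]
eef_rot: [0.993, 0.12, -0.003, 0.0]
wrist_force: [0.8, -0.5, 0.1]
grip_width: 0.087
grasp_force: 0.0
[[279.1959998  157.12635761]]
```

View pics/w2.png

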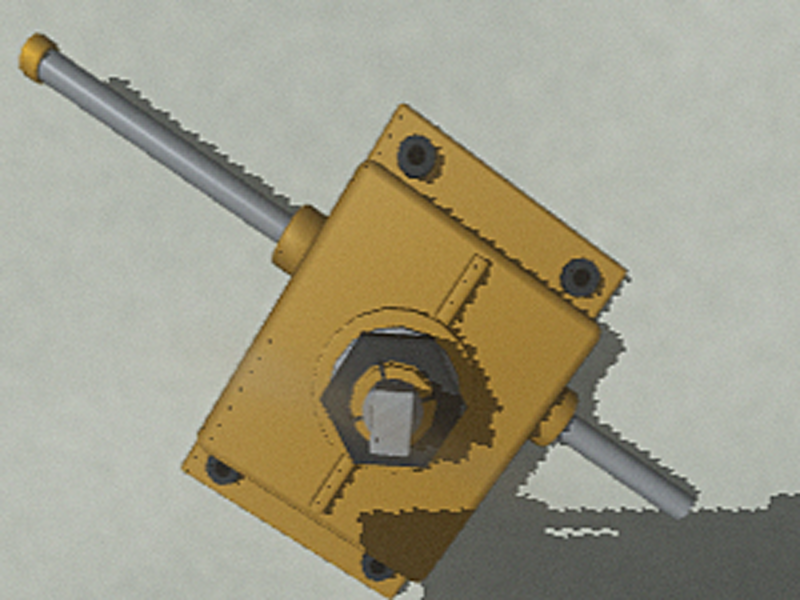

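```bash
cat > fit2.py <<'E'
from h import *
from scipy.optimize import least_squares
d=np.load("w2.npy",allow_pickle=True).item();p=d["p"];s=d["s"]
c=lambda *q:np.array([(x*.375+130-.3,y*.375+10-.3) for x,y in q])
def W(q,X): return R.from_euler("z",q[2]).apply(X)+[q[0],q[1],0]
def fit(X,U,x0=(.548,.088,-.33)):
    r=least_squares(lambda q:(proj(p,W(q,np.array(X)/1e3))-U).ravel(),x0);return r.x,r.fun.round(1)
a=lambda d:[np.cos(np.radians(d)),np.sin(np.radians(d))]
if __name__=="__main__":
    F=[[75,48,10],[75,-48,10],[-75,48,10],[-75,-48,10]];uF=c((403,104),(630,270),(183,465),(397,598))
    B=[[47,0,56],[-47,0,56]];uB=c((483,259),(318,508))
    Rd=[[0,146,29],[0,-110,29]];uR=c((37,57),(686,507))
    print("flange",*fit(F,uF));print("ribs",*fit(B,uB));print("rod",*fit(Rd,uR))
    print("all",*fit(F+B+Rd,np.r_[uF,uB,uR]))
    T=[[8,5,113],[8,-5,113],[-8,-5,113],[-8,5,113]]
    print("tang",*fit(T,c((370,391),(414,391),(411,457),(368,451)),(.548,.088,.25)))
    # nut: corners at 30+60k deg from its x axis; top face height free
    u=c((362,335),(435,336),(465,403),(420,467),(357,463),(325,400))
    for z in (80,84,88):
        N=[[20.8*a(t)[0],20.8*a(t)[1],z] for t in (30,-30,-90,-150,150,90)]
        print("nut",z,*fit(N,u,(.548,.088,.25)))
    print(s["position"],R.from_quat(s["eef_rot"]).as_euler("ZYX"))
E
python3 fit2.py
```

```text
flange [ 0.54804116  0.08828796 -0.34789175] [ 0.3 -2.5  1.5 -0.2 -1.   2.  -0.9  1.9]
ribs [ 0.54819348  0.08880804 -0.34901099] [ 1.  -1.3 -1.1  1.7]
rod [ 0.56605791  0.08069162 -0.34779464] [-1.  -0.5  1.2  1. ]
all [ 0.5526359   0.08668749 -0.36597219] [  5.2  -7.6   5.3  -3.2   0.6  -3.5   0.1  -1.8   6.   -5.9   1.7  -3.1
  -8.7  12.6 -10.8  14.3]
tang [0.54778939 0.08958965 0.19014606] [ 0.5 -1.  -0.3 -0.2 -0.5 -0.1  0.3  1.3]
nut 80 [0.54807004 0.08922174 0.18757954] [-1.1 -0.6  0.2  0.6  1.3  1.1  2.7 -0.  -1.   0.  -2.1 -0.8]
nut 84 [0.54863193 0.08931158 0.1875868 ] [-1.3 -1.   0.5  0.2  1.8  1.1  2.9  0.4 -1.2  0.4 -2.6 -0.8]
nut 88 [0.54919309 0.08940124 0.18759445] [-1.5 -1.5  0.8 -0.2  2.3  1.2  3.1  0.9 -1.5  0.9 -3.1 -0.8]
[0.49931632 0.07442553 0.14864881] [ 0.2414853   0.00399516 -3.14150123]
```

The close view shows the ribs at box yaw about -0.348, the tang at about 0.19 and the nut flats at about 0.188. The shaft is at (0.548, 0.089).

```bash
python3 -m crank '[[0,[25,-1,0],0.05],[0,[26,-1.5,0],0],[0,[0,0,0],0],[0,[0,0,0],0]]'
python3 - <<'E'
from h import *
s=ctrl.get_state();print(to_tool(s,[.548,.089,.095]),R.from_quat(s["eef_rot"]).as_euler("ZYX"),s["joints"][6])
E
```

```text
time: 3.0
position: [0.5514, 0.0897, 0.1514]
eef_rot: [0.995, 0.096, 0.001, -0.0]
wrist_force: [-0.2, 0.5, -0.9]
grip_width: 0.0871
grasp_force: 0.0
[-3.53570351  0.09583859 56.43068403] [ 1.93022619e-01 -1.39698817e-03 -3.14079628e+00] -1.7592091287714933
```

```bash
python3 -m crank '[[0,[-3.5,0,20],0],[0,[0,0,20],0],[0,[0,0,12],0],[0,[0,0,4],0],[0,[0,0,0],0]]'
python3 -m crank '[[1,[0,0,0],0],[1,[0,0,0],0],[1,[0,0,0],0],[1,[0,0,0],0],[1,[0,0,0],0]]' 15
python3 - <<'E'
from h import *
s=ctrl.get_state();print(to_tool(s,[.548,.089,.095]),R.from_quat(s["eef_rot"]).as_euler("ZYX"),s["torque"])
E
```

```text
time: 3.42
position: [0.5461, 0.0887, 0.0942]
eef_rot: [0.995, 0.097, -0.0, 0.0]
wrist_force: [0.5, 0.7, -0.0]
grip_width: 0.087
grasp_force: 0.0
time: 3.83
position: [0.5468, 0.0892, 0.0949]
eef_rot: [0.995, 0.097, 0.0, 0.0]
wrist_force: [0.0, 0.6, -0.3]
grip_width: 0.0611
grasp_force: 0.0
[ 1.11606405  0.38962352 -0.1119509 ] [ 1.93839504e-01 -6.95484913e-04  3.14141680e+00] [0.01502199 0.02152411 0.02648673]
```

```bash
python3 -m crank '[[1,[1,0,0],0],[1,[0,0,0],0],[1,[0,0,0],0],[1,[0,0,0],0],[1,[0,0,0],0]]' 15
python3 -m crank '[[1,[0,0,0],0],[1,[0,0,0],0],[1,[0,0,0],0],[1,[0,0,0],0],[1,[0,0,0],0]]' 15
python3 -m crank '[[1,[0,0,0],0],[1,[0,0,0],0]]' 15
python3 - <<'E'
from h import *
s=ctrl.get_state();print(to_tool(s,[.548,.089,.095]),R.from_quat(s["eef_rot"]).as_euler("ZYX"),s["torque"])
E
```

```text
time: 4.25
position: [0.5475, 0.0893, 0.0944]
eef_rot: [0.995, 0.097, -0.0, 0.0]
wrist_force: [0.0, -0.5, -0.0]
grip_width: 0.0283
grasp_force: 0.0
time: 4.67
position: [0.5477, 0.0895, 0.095]
eef_rot: [0.995, 0.097, 0.0, -0.0]
wrist_force: [-2.3, 1.0, 5.5]
grip_width: 0.0101
grasp_force: 34.0
time: 4.83
position: [0.5477, 0.0895, 0.095]
eef_rot: [0.995, 0.097, 0.0, -0.0]
wrist_force: [-1.9, 0.8, 5.4]
grip_width: 0.0099
grasp_force: 34.0
[0.19053482 0.56480886 0.01882865] [ 1.93585451e-01 -4.56336133e-04 -3.14157516e+00] [ 0.0152979   0.52703373 -0.22018281]
```

```bash
python3 -m crank '[[1,[0,0,0],0],[1,[0,0,0],0.06],[1,[0,0,0],0.08],[1,[0,0,0],0.08],[1,[0,0,0],0.08]]' 30
python3 -m crank '[[1,[0,0,0],0.08],[1,[0,0,0],0.08],[1,[0,0,0],0.08],[1,[0,0,0],0],[1,[0,0,0],0]]' 30
python3 - <<'E'
from h import *
s=ctrl.get_state();print(to_tool(s,[.548,.089,.095]),R.from_quat(s["eef_rot"]).as_euler("ZYX"),s["torque"],s["joints"][6])
E
```

```text
time: 5.25
position: [0.5477, 0.0893, 0.0949]
eef_rot: [0.998, -0.055, 0.0, 0.0]
wrist_force: [-1.4, -0.3, 6.0]
grip_width: 0.0094
grasp_force: 48.5
time: 5.67
position: [0.5477, 0.0892, 0.095]
eef_rot: [0.985, -0.172, 0.0, 0.0]
wrist_force: [-2.5, -1.2, 5.5]
grip_width: 0.0094
grasp_force: 48.6
[ 0.37782704  0.08750501 -0.01513042] [-3.46642242e-01 -5.55939972e-04  3.14124133e+00] [-0.20791517  0.57790581 -0.06356056] -2.3038942665528825
```

```bash
python3 -m crank '[[0,[0,0,0],0],[0,[0,0,0],0],[0,[0,0,0],0],[0,[0,0,-10],0],[0,[-10,0,-30],0]]' 30
python3 -m crank '[[0,[-30,0,-15],0],[0,[-20,0,0],0],[0,[0,0,0],0],[0,[0,0,0],0]]' 30
python3 - <<'E'
from h import *
ctrl.read_camera("wrist")
s=ctrl.get_state();p=ctrl.camera_params("wrist");a=ctrl.read_camera("wrist")
np.save("w3.npy",dict(p=p,s=s),allow_pickle=True)
cv2.imwrite("pics/w3raw.png",a[...,::-1])
u=proj(p,[.548,.089,.06])[0];print(u,s["position"],R.from_quat(s["eef_rot"]).as_euler("ZYX"))
x,y=int(u[0])-80,max(0,int(u[1])-60);print(x,y)
cv2.imwrite("pics/w3.png",cv2.resize(a[y:y+120,x:x+160,::-1],(800,600),interpolation=cv2.INTER_CUBIC))
E
```

```text
time: 6.08
position: [0.5365, 0.091, 0.1314]
eef_rot: [0.985, -0.173, -0.003, 0.001]
wrist_force: [0.2, -0.9, 0.0]
grip_width: 0.0352
grasp_force: 0.0
time: 6.42
position: [0.4909, 0.1096, 0.1502]
eef_rot: [0.985, -0.172, 0.001, 0.0]
wrist_force: [0.1, -1.5, -0.6]
grip_width: 0.0617
grasp_force: 0.0
[281.13094843 145.35230688] [0.49144655 0.10918009 0.14982827] [-3.46347754e-01 -9.28568832e-04  3.14119544e+00]
201 85
```

View pics/w3.png

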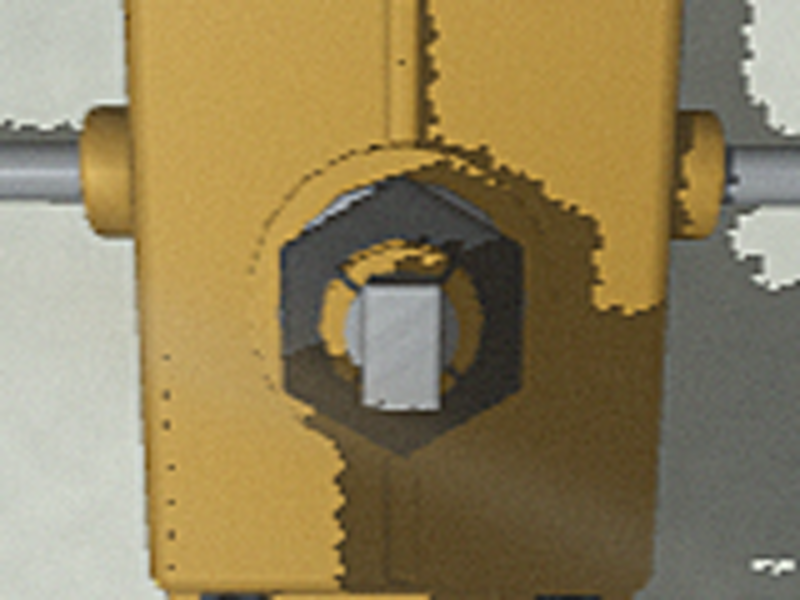

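The tang now lies in line with both ribs: its edges and the ribs are all vertical, with the centre at x≈402. The nut's flats, at x≈283 and 523, are parallel to them. I'll wind the wrist back anticlockwise before gripping the nut.

```bash
python3 -m crank '[[0,[30,0,0],-0.12],[0,[26,-14,0],-0.12],[0,[0,0,0],-0.12],[0,[0,0,0],-0.12],[0,[0,0,0],-0.12]]' 45
for i in 1; do python3 -m crank '[[0,[0,0,0],-0.12],[0,[0,0,0],-0.12],[0,[0,0,0],-0.12],[0,[0,0,0],-0.12],[0,[0,0,0],-0.12]]' ; done
python3 - <<'E'
from h import *
s=ctrl.get_state();print(to_tool(s,[.548,.089,.0685]),R.from_quat(s["eef_rot"]).as_euler("ZYX"),s["joints"])
E
```

```text
time: 6.93
position: [0.5486, 0.1067, 0.1484]
eef_rot: [0.992, 0.129, -0.001, -0.0]
wrist_force: [-0.6, -0.7, -0.9]
grip_width: 0.0865
grasp_force: 0.0
time: 7.35
position: [0.5484, 0.1065, 0.1488]
eef_rot: [0.909, 0.416, -0.0, -0.0]
wrist_force: [0.9, -0.4, -0.0]
grip_width: 0.0871
grasp_force: 0.0
[-13.45704486  11.21439737  80.27272773] [ 8.58423760e-01  4.96586816e-04 -3.14058689e+00] [ 0.32340863  0.321455   -0.70624987  1.70367677  0.22119284  1.19914661
 -1.15104512]
```

```bash
python3 -m crank '[[0,[0,0,0],-0.12],[0,[0,0,0],-0.12],[0,[0,0,0],-0.12],[0,[0,0,0],-0.12],[0,[0,0,0],-0.12]]' >/dev/null
python3 -m crank '[[0,[0,0,0],-0.12],[0,[0,0,0],-0.12],[0,[0,0,0],-0.12],[0,[0,0,0],-0.12],[0,[0,0,0],-0.12]]' >/dev/null
python3 -m crank '[[0,[0,0,0],-0.12],[0,[0,0,0],-0.12],[0,[0,0,0],-0.12],[0,[0,0,0],-0.12],[0,[0,0,0],-0.12]]' >/dev/null
python3 -m crank '[[0,[0,0,0],-0.12],[0,[0,0,0],-0.12],[0,[0,0,0],-0.12],[0,[0,0,0],-0.12],[0,[0,0,0],-0.12]]' >/dev/null
python3 -m crank '[[0,[0,0,0],-0.12],[0,[0,0,0],-0.12],[0,[0,0,0],-0.12],[0,[0,0,0],-0.12],[0,[0,0,0],-0.1]]'
python3 - <<'E'
from h import *
s=ctrl.get_state();e=R.from_quat(s["eef_rot"]).as_euler("ZYX");print(to_tool(s,[.548,.089,.0685]),e,e[0]+2*np.pi-3.841,s["joints"])
E
```

```text
time: 9.43
position: [0.5485, 0.1063, 0.1489]
eef_rot: [-0.341, 0.94, 0.001, -0.0]
wrist_force: [0.8, 0.7, -0.6]
grip_width: 0.0869
grasp_force: 0.0
[ 11.47772551 -13.10141688  80.37653277] [-2.44506911e+00 -1.90712417e-04  3.14030315e+00] -0.0028838008963973927 [ 0.68848725  0.54010581 -1.23913064  1.68829165  0.52746555  1.30094244
  1.61254199]
```

```bash
python3 -m crank '[[0,[11.5,-13.1,0],0],[0,[0,0,25],0],[0,[0,0,25],0],[0,[0,0,20],0],[0,[0,0,8],0]]'
python3 -m crank '[[0.4,[0,0,2],0],[0.4,[0,0,0],0],[0.4,[0,0,0],0]]'
python3 - <<'E'
from h import *
s=ctrl.get_state();e=R.from_quat(s["eef_rot"]).as_euler("ZYX");print(to_tool(s,[.548,.089,.0685]),e[0]+2*np.pi,s["torque"])
E
```

```text
time: 9.85
position: [0.5465, 0.0885, 0.0682]
eef_rot: [-0.338, 0.941, 0.001, -0.002]
wrist_force: [-0.4, 0.6, 0.4]
grip_width: 0.0868
grasp_force: 0.0
time: 10.1
position: [0.5481, 0.0901, 0.0704]
eef_rot: [-0.339, 0.941, 0.0, 0.001]
wrist_force: [-0.7, 0.6, 1.0]
grip_width: 0.0745
grasp_force: 0.0
[ 0.77862767 -0.79175927  1.92057563] 3.833554453352513 [ 0.15896315 -0.11826848 -0.00778486]
```

```bash
python3 -m crank '[[1,[0.6,-0.6,1],0],[1,[0,0,0],0],[1,[0,0,0],0],[1,[0,0,0],0],[1,[0,0,0],0]]' 45
python3 -m crank '[[1,[0,0,0],0],[1,[0,0,0],0],[1,[0,0,0],0],[1,[0,0,0],0],[1,[0,0,0],0]]'
python3 - <<'E'
from h import *
s=ctrl.get_state();e=R.from_quat(s["eef_rot"]).as_euler("ZYX");print(to_tool(s,[.548,.089,.0685]),e[0]+2*np.pi,s["torque"])
E
```

```text
time: 10.52
position: [0.5473, 0.089, 0.0687]
eef_rot: [-0.339, 0.941, -0.0, 0.0]
wrist_force: [-1.2, 1.6, 1.3]
grip_width: 0.0418
grasp_force: 1.7
time: 10.93
position: [0.5472, 0.0893, 0.0686]
eef_rot: [-0.339, 0.941, 0.0, 0.0]
wrist_force: [-2.9, 1.8, 4.5]
grip_width: 0.039
grasp_force: 45.0
[-0.45158846 -0.76576713  0.08547172] 3.834061541817071 [0.48194261 0.62081736 0.00568973]
```

```bash
python3 -m crank '[[1,[0,0,0],0],[1,[0,0,0],0],[1,[0,0,0],0]]' 45
python3 - <<'E'
from h import *
a=ctrl.read_camera("wrist");p=ctrl.camera_params("wrist")
cv2.imwrite("pics/w4raw.png",a[...,::-1])
u=proj(p,[.548,.089,.085])[0];print(u)
x,y=int(u[0])-80,int(u[1])-60
cv2.imwrite("pics/w4.png",cv2.resize(a[y:y+120,x:x+160,::-1],(800,600),interpolation=cv2.INTER_CUBIC))
E
```

```text
time: 11.18
position: [0.5472, 0.0894, 0.0686]
eef_rot: [-0.339, 0.941, 0.0, 0.0]
wrist_force: [-2.6, 1.5, 4.7]
grip_width: 0.0388
grasp_force: 45.0
[280.0859668  279.27781851]
```

View pics/w4.png

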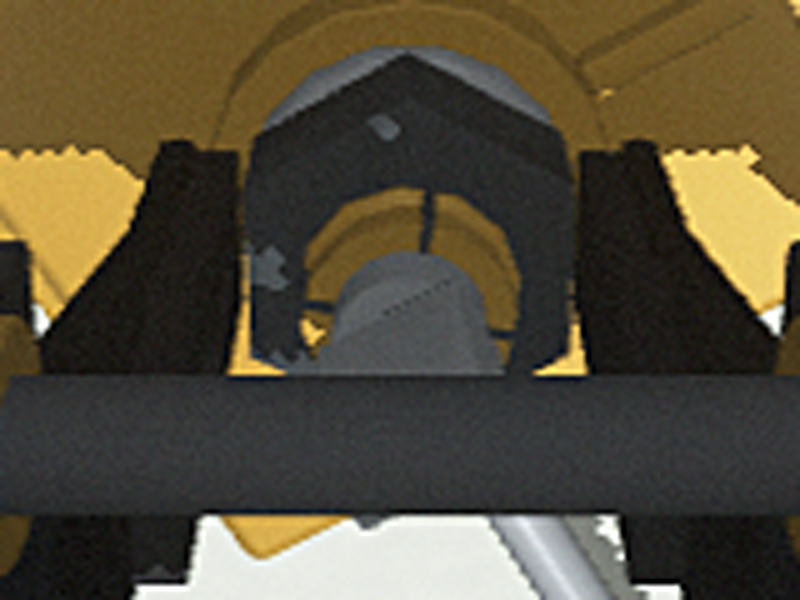

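The nut lies square between the fingers, but there is a gap of about 1.5 mm each side. The fingertips are probably catching the 40 mm washer, so I'll open, rise a little and regrip.

```bash
python3 -m crank '[[0.45,[0,0,0],0],[0.45,[0,0,0],0],[0.45,[0,0,-3.5],0],[0.45,[0,0,0],0],[1,[0,0,0],0]]' 20
python3 -m crank '[[1,[0,0,0],0],[1,[0,0,0],0],[1,[0,0,0],0],[1,[0,0,0],0],[1,[0,0,0],0]]' 20
python3 -m crank '[[1,[0,0,0],0],[1,[0,0,0],0],[1,[0,0,0],0]]' 45
python3 - <<'E'
from h import *
s=ctrl.get_state();e=R.from_quat(s["eef_rot"]).as_euler("ZYX");print(to_tool(s,[.548,.089,.0685]),e[0]+2*np.pi,s["torque"])
E
```

```text
time: 11.65
position: [0.5475, 0.0887, 0.072]
eef_rot: [-0.339, 0.941, -0.0, 0.0]
wrist_force: [-0.5, -0.5, -0.0]
grip_width: 0.0452
grasp_force: 0.0
time: 12.07
position: [0.5471, 0.0892, 0.0719]
eef_rot: [-0.339, 0.941, 0.0, -0.0]
wrist_force: [-3.0, 1.0, 1.3]
grip_width: 0.0397
grasp_force: 20.0
time: 12.32
position: [0.5471, 0.0893, 0.0719]
eef_rot: [-0.339, 0.941, 0.0, -0.0]
wrist_force: [-3.6, 2.5, 2.3]
grip_width: 0.0387
grasp_force: 45.0
[-0.54459398 -0.78186014  3.41959942] 3.834052484977611 [0.62570202 0.56680135 0.00375124]
```

```bash
cat > st.py <<'E'
from h import *
s=ctrl.get_state();e=R.from_quat(s["eef_rot"]).as_euler("ZYX")
print("yaw %.4f tz %.3f w %.4f g %.1f"%(e[0]%(2*np.pi),s["torque"][2],s["grip_width"],s["grasp_force"]),(to_tool(s,[.5477,.0892,.0685])).round(2),"F",s["wrist_force"].round(1),"j3,7",s["joints"][[2,6]].round(2),"t",s["time"])
E
python3 -m crank '[[1,[0,0.7,0],0.05]]'>/dev/null;python3 st.py
python3 -m crank '[[1,[0,0,0],0.05]]' >/dev/null;python3 st.py
python3 -m crank '[[1,[0,0,0],0.05]]' >/dev/null;python3 st.py
python3 -m crank '[[1,[0,0,0],0.05]]' >/dev/null;python3 st.py
python3 -m crank '[[1,[0,0,0.1],0.05]]' >/dev/null;python3 st.py
python3 - <<'E'
from h import *
a=ctrl.read_camera("wrist");p=ctrl.camera_params("wrist")
u=proj(p,[.548,.089,.085])[0]
x,y=int(u[0])-80,int(u[1])-60
cv2.imwrite("pics/w5.png",cv2.resize(a[y:y+120,x:x+160,::-1],(800,600),interpolation=cv2.INTER_CUBIC))
E
```

```text
yaw 3.7845 tz 0.084 w 0.0385 g 45.0 [-0.5  -0.58  3.39] F [-0.  -1.1  1.1] j3,7 [-1.16  1.54] t 12.4
yaw 3.7316 tz 0.085 w 0.0387 g 45.0 [-0.54 -0.46  3.39] F [-1.3  1.   1.1] j3,7 [-1.15  1.49] t 12.4833
yaw 3.6812 tz 0.071 w 0.0387 g 45.0 [-0.55 -0.44  3.38] F [-1.   0.4 -0.4] j3,7 [-1.14  1.44] t 12.5667
yaw 3.6312 tz 0.064 w 0.0386 g 45.0 [-0.57 -0.42  3.38] F [-0.6  1.4  1.4] j3,7 [-1.13  1.4 ] t 12.65
yaw 3.5813 tz 0.057 w 0.0386 g 45.0 [-0.57 -0.41  3.32] F [-1.4  0.4  1.9] j3,7 [-1.12  1.35] t 12.7333
```

View pics/w5.png

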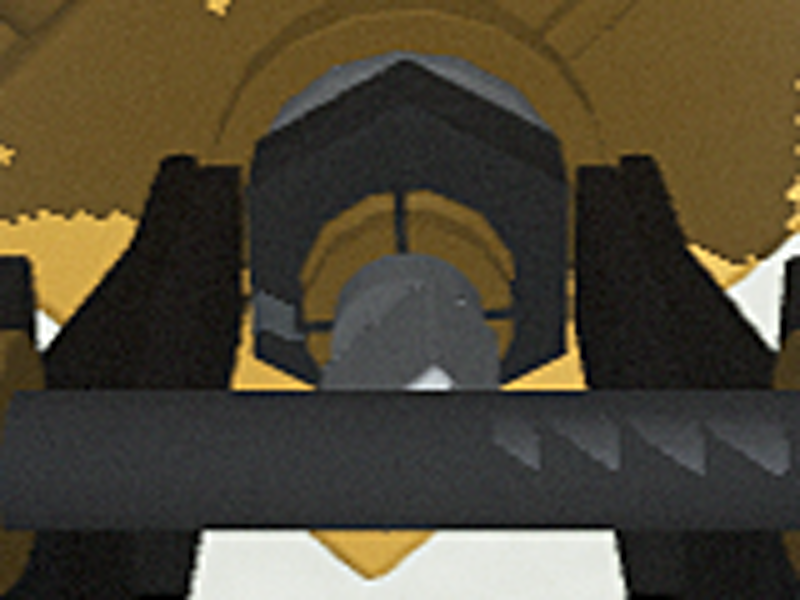

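The nut follows the fingers exactly, at about 0.06 N m. I'll carry on and watch the torque at every row.

```bash
python3 -m crank '[[1,[0,0,0.05],0.1]]' >/dev/null;python3 st.py
python3 -m crank '[[1,[0,0,0.05],0.1]]' >/dev/null;python3 st.py
python3 -m crank '[[1,[0,0,0.05],0.1]]' >/dev/null;python3 st.py
python3 -m crank '[[1,[0,0,0.05],0.1]]' >/dev/null;python3 st.py
```

```text
yaw 3.4855 tz 0.037 w 0.0383 g 45.0 [-0.59 -0.41  3.28] F [-1.7  0.2  1. ] j3,7 [-1.1   1.27] t 12.8667
yaw 3.3806 tz 0.073 w 0.0386 g 45.0 [-0.66 -0.33  3.21] F [-1.1  1.   0.7] j3,7 [-1.08  1.18] t 12.95
yaw 3.2801 tz 0.004 w 0.0383 g 45.0 [-0.68 -0.26  3.19] F [-1.1  1.5  1.2] j3,7 [-1.06  1.08] t 13.0333
yaw 3.1801 tz 0.108 w 0.0386 g 45.0 [-0.68 -0.21  3.14] F [-0.8  1.  -0.2] j3,7 [-1.04  0.99] t 13.1167
```

```bash
python3 -m crank '[[1,[0,0,0.05],0.1]]' >/dev/null;python3 st.py
python3 -m crank '[[1,[0,0,0.05],0.1]]' >/dev/null;python3 st.py
python3 -m crank '[[1,[0,0,0.05],0.1]]' >/dev/null;python3 st.py
```

```text
yaw 3.0802 tz 0.069 w 0.0385 g 45.0 [-0.73 -0.17  3.09] F [-1.2  1.7  0.9] j3,7 [-1.02  0.9 ] t 13.2
yaw 2.9801 tz 0.087 w 0.0381 g 45.0 [-0.72 -0.09  3.06] F [-1.   2.1  0.3] j3,7 [-1.    0.81] t 13.2833
yaw 2.8803 tz 0.081 w 0.0386 g 45.0 [-0.74 -0.05  3.  ] F [-0.3  1.7  0.7] j3,7 [-0.98  0.72] t 13.3667
```

```bash
python3 -m crank '[[1,[0,0,0.05],0.1]]' >/dev/null;python3 st.py
python3 -m crank '[[1,[0,0,0.05],0.1]]' >/dev/null;python3 st.py
```

```text
yaw 2.7806 tz 0.363 w 0.0381 g 45.0 [-0.73 -0.01  2.97] F [-1.1  1.3  0.6] j3,7 [-0.96  0.63] t 13.45
yaw 2.6809 tz 0.382 w 0.0384 g 45.0 [-0.73  0.01  2.93] F [-0.5  1.6  0.5] j3,7 [-0.94  0.54] t 13.5333
```

```bash
python3 -m crank '[[1,[0,0,0],0.06]]' >/dev/null;python3 st.py
python3 -m crank '[[1,[0,0,0],0.06]]' >/dev/null;python3 st.py
python3 -m crank '[[1,[0,0,0],0.03]]' >/dev/null;python3 st.py
```

```text
yaw 2.6204 tz 0.443 w 0.0389 g 45.0 [-0.74  0.08  2.9 ] F [-1.   2.2  0.3] j3,7 [-0.93  0.49] t 13.6167
yaw 2.5628 tz 0.485 w 0.0384 g 45.0 [-0.75  0.08  2.86] F [-1.1  1.  -0.7] j3,7 [-0.92  0.43] t 13.7
yaw 2.5327 tz 0.590 w 0.0385 g 45.0 [-0.74  0.09  2.88] F [-0.1  1.5 -0.2] j3,7 [-0.91  0.41] t 13.7833
```

```bash
python3 -m crank '[[0,[0,0,0],0],[0,[0,0,0],0],[0,[0,0,0],0],[0,[0,0,0],0],[0,[0,0,0],0]]'
python3 -m crank '[[0,[0,0,0],0],[0,[0,0,-20],0],[0,[0,0,-30],0],[0,[0,0,-30],0],[0,[-30,0,0],0]]'
python3 -m crank '[[0,[-30,0,0],0],[0,[0,0,0],0],[0,[0,0,0],0],[0,[0,0,0],0]]'
python3 - <<'E'
from h import *
s=ctrl.get_state();p=ctrl.camera_params("wrist");a=ctrl.read_camera("wrist")
np.save("w6.npy",dict(p=p,s=s),allow_pickle=True)
cv2.imwrite("pics/w6raw.png",a[...,::-1])
u=proj(p,[.548,.089,.075])[0];x,y=int(u[0])-80,max(0,int(u[1])-60);print(u,x,y,R.from_quat(s["eef_rot"]).as_euler("ZYX"))
cv2.imwrite("pics/w6.png",cv2.resize(a[y:y+120,x:x+160,::-1],(800,600),interpolation=cv2.INTER_CUBIC))
E
```

```text
time: 14.2
position: [0.5469, 0.0893, 0.0714]
eef_rot: [0.299, 0.954, -0.0, 0.0]
wrist_force: [-0.8, 0.5, -0.2]
grip_width: 0.0643
grasp_force: 0.0
time: 14.62
position: [0.5714, 0.0776, 0.1579]
eef_rot: [0.296, 0.955, 0.002, 0.003]
wrist_force: [1.7, 1.8, 1.2]
grip_width: 0.0862
grasp_force: 0.0
time: 14.95
position: [0.5956, 0.0559, 0.1511]
eef_rot: [0.299, 0.954, 0.0, -0.0]
wrist_force: [-0.7, 0.5, 0.3]
grip_width: 0.0868
grasp_force: 0.0
[280.76468475 148.7655724 ] 200 88 [ 2.53443076e+00 -9.13696678e-04  3.14151467e+00]
```

View pics/w6.png

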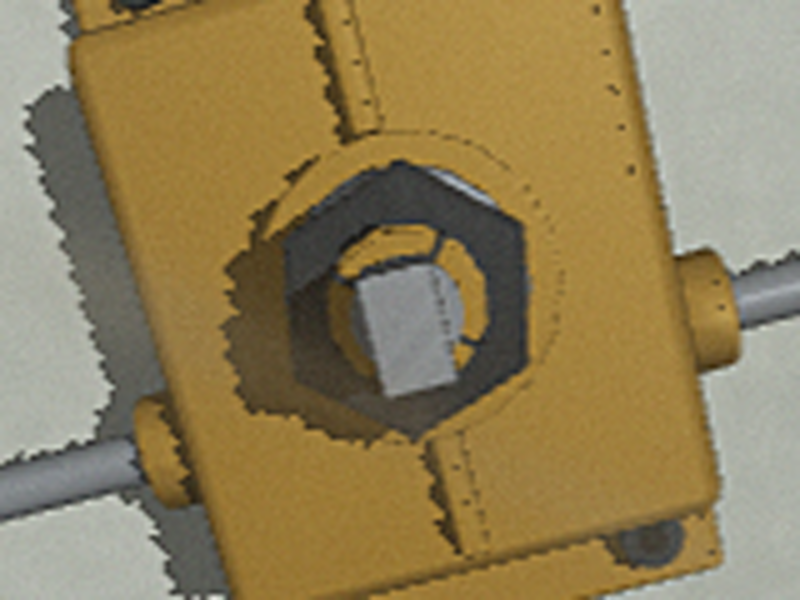

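Run:
```python
import numpy as np
from h import *
from scipy.optimize import least_squares
def W(q,X): return R.from_euler("z",q[2]).apply(X)+[q[0],q[1],0]
def run(f,x0,y0,sets):
    p=np.load(f,allow_pickle=True).item()["p"]
    for n,X,U,g in sets:
        U=np.array(U)/5+[x0-.4,y0-.4]
        r=least_squares(lambda q:(proj(p,W(q,np.array(X)/1e3))-U).ravel(),[.548,.089,g]);print(f,n,r.x.round(4),r.fun.round(1))
T=[[8,5,113],[8,-5,113],[-8,-5,113],[-8,5,113]]
hx=lambda z:[[20.8*np.cos(t),20.8*np.sin(t),z] for t in np.radians([0,-60,-120,180,120,60])]
run("w6.npy",200,88,[("tang",T,[(357,282),(430,265),(455,380),(385,397)],2.79),
 ("ribs",[[-47,0,56],[25,0,56],[-25,0,56]][0:0] or [[-25,0,56],[25,0,56],[47,0,56]],[(448,436),(362,132),(331,0)],2.79) if 0 else
 ("ribs",[[-25,0,56],[25,0,56],[-47,0,56]],[(448,436),(362,132),(476,553)],2.79),
 ("nut",hx(80),[(400,163),(523,226),(530,368),(415,440),(293,378),(285,235)],2.53)])
run("w3.npy",201,85,[("tang",T,[(363,287),(441,284),(440,410),(362,410)],-.35),
 ("ribs",[[25,0,56],[-25,0,56],[-47,0,56]],[(404,142),(403,462),(402,582)],-.35),
 ("nut",hx(80),[(402,178),(523,240),(522,390),(404,457),(285,390),(282,243)],-.35)])
```

```text
w6.npy tang [0.5475 0.0896 2.7638] [-0.6 -0.6  0.2 -0.9  0.7  0.7 -0.3  0.8]
w6.npy ribs [0.5471 0.0894 2.8052] [-0.6 -0.6  0.2  0.2  0.4  0.4]
w6.npy nut [0.5475 0.0897 2.5813] [ 0.2 -1.   0.8 -0.   0.1  0.  -0.2  0.4 -0.3  0.3 -0.7  0.5]
w3.npy tang [ 0.5475  0.0893 -0.3466] [-0.2 -0.5  0.   0.1  0.   0.2  0.1  0.2]
w3.npy ribs [ 0.5473  0.0891 -0.3505] [ 0.   0.5 -0.1 -0.9  0.   0.4]
w3.npy nut [ 0.5478  0.089  -0.3395] [ 0.  -1.3  0.6  1.   0.3 -0.4 -0.   0.1 -0.3 -0.1 -0.6  0.8]
```

Run:
```python
from h import *
for n in("w3","w6"):
    p=np.load(n+".npy",allow_pickle=True).item()["p"];im=cv2.imread(f"pics/{n}raw.png")
    c=proj(p,[.5476,.0893,.113])[0]
    # metric ortho view of plane z=.113, 20 px/mm, +-14mm, box x up
    S=20;N=560;j,i=np.meshgrid(np.arange(N),np.arange(N))
    lx=(280-i)/S/1e3;ly=(280-j)/S/1e3
    X=R.from_euler("z",-.348).apply(np.c_[lx.ravel(),ly.ravel(),0*lx.ravel()])+[.5476,.0893,.113]
    m=proj(p,X).reshape(N,N,2).astype(np.float32)
    o=cv2.remap(im,m[...,0],m[...,1],cv2.INTER_CUBIC)
    h=cv2.cvtColor(o,cv2.COLOR_BGR2HSV)
    k=((h[...,1]<60)&(h[...,2]>105)).astype(np.uint8)
    k=cv2.morphologyEx(cv2.morphologyEx(k,cv2.MORPH_CLOSE,np.ones((25,25))),cv2.MORPH_OPEN,np.ones((41,41)))
    cs,_=cv2.findContours(k,0,2);q=max(cs,key=cv2.contourArea);r=cv2.minAreaRect(q);print(n,r[0],np.array(r[1])/S,r[2])
    mo=cv2.moments(q);print(np.degrees(.5*np.arctan2(2*mo["mu11"],mo["mu20"]-mo["mu02"])))
    cv2.drawContours(o,[q],-1,(0,0,255),1)
    cv2.imwrite(f"pics/o_{n}.png",o)
a=np.hstack([cv2.resize(cv2.imread(f"pics/o_{n}.png"),(400,400)) for n in("w3","w6")]);cv2.imwrite("pics/o.png",a)
```

```text
w3 (255.0, 281.5) [15.65 11.9 ] 90.0
83.08786304291154
w6 (247.0, 287.5) [15.35 12.4 ] 90.0
-78.92432263780137
```

View pics/o.png

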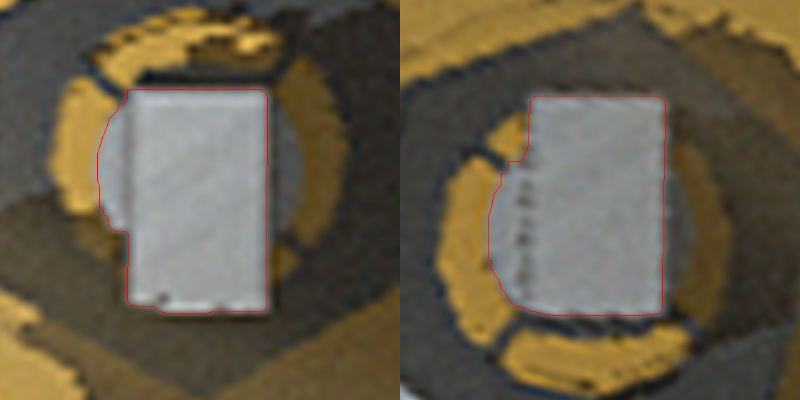

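The overlay shows the tang within about 0.01 rad of the box axis after tightening. The gripper is clear of everything, so I'm handing in.

```bash
python3 -c "
from workcell import ctrl
print(ctrl.job_done())"
```

```text
the job is handed in; nothing more can be done
None
```

Job handed in at about 15 s: the tang is in line with the ribs to about 0.01 rad, the nut is nipped up to about 0.5 N m (roughly 0.25 rad past the bite, by wrist torque), and the gripper is open and clear, with the other parts not touched.

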